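# Unstack the plaster moulds onto their drying boards

### The arm

A 6-joint arm with a two-finger parallel gripper is mounted at the origin on the work surface. World frame = base frame: x ahead of the robot, y to its left, z up, the work surface at z = 0. Lengths are in mm, angles in rad, forces in N, time in s.
With the tool pointing down it reaches from about 350 to 975 mm from the base axis. Payload 7.1 kg.
Tool frame: the origin (TCP) lies at the centre of the arm's flange, where the gripper is bolted on; the fingertips stand 182 mm ahead of it and the grasp point (between the pads) lies 163 mm ahead of it; z points along the fingers, y is the line along which they close (so a half turn about z gives the same grasp; the last joint's range is limited). The gripper opens to 88 mm and grips with 3 to 60 N. Pads are 20 mm wide; open, the fingers measure 115 mm over their backs; the gripper's body (75 mm by 178 mm) begins 61 mm behind the grasp point.
Start: joints at [1.312, 0.423, 1.63, -0, 1.089, -0.019], TCP at [148.412, 607.108, 404.675] pointing down, gripper open.
Joint ranges: [-3, 3], [-0.9, 2.11], [0.09, 2.58], [-1.31, 4.45], [0.11, 2.69], [-2.54, 2.54]. Speed limits (rad/s): [2.39, 2.39, 3.01, 3.14, 3.14, 3.14].

### API

Orientations are given as a rotation vector (axis times angle).
In Python, from workcell import readout, get_image, ctrl gives the robot as it stands.
- The arm moves only by the tool step_arm, never from a script. Its argument "targets" is a list that holds one entry, the list of rows, each a list of 7 numbers: the shift along the world's x, y, z as a fraction of full scale, then the turn, a rotation vector about the world's x, y, z as a fraction of full scale, then the opening, from 0 (shut) to 1 (fully open). In form: [[[dx, dy, dz, wx, wy, wz, claw], ...]]. A call has exactly 5 rows; each row shifts and turns the commanded pose from where the row before left it; what a row does not reach is not made up. Full scale, the value 1, is 0.05 m for a shift and 4 degrees for a turn. A row lasts 1/8 s, in which the tool goes at most 62.5 mm and 10.7 degrees, less where a joint would pass 70% of its speed; a pose out of reach is approached as far as the arm can. A call with a number of a shift or a turn outside -1 to 1 is refused whole. A call with a gripper value outside its range is refused whole. The fingers move at their own pace and stop on an object; the grip force is fixed at half the most. Time passes only in rows, so rows that do not move let the fingers close, or fill a call up. It gives the time, the measured TCP pose, the force, the opening and the grip force at its end, in the units of the state.
- readout.get_obs(): the state, without advancing time (a new reading comes with each control period).
- get_image(name): name is "scene" or "top" or "wrist"; returns a dict with "pixels" (420x560x3 uint8, red, green, blue), "intrinsics" (3x3 intrinsics, pixels), "k1" (the pictures are not rectified: a ray, as slopes to the right and down, at radius r is drawn at 1 + k1 r^2 times it, then the intrinsics apply), "extrinsics" (4x4, takes a point from world to camera coordinates). Camera axes: x right, y down, z forward; pixel columns grow to the right and rows downward; lengths in mm; the calibration is good to about 2 mm. A picture is of the moment at which its call begins. There is no depth.
- ctrl.close_job(): hands the job in; it is judged then, once.
The state is a dict: "t": time; "qpos": joint angles; "qvel": joint speeds; "joint_torque": joint torques, N m; "ee_pos": TCP position; "orientation": TCP orientation; "ft_force": force on the tool from outside, world axes, zero at the start; "moment": the same for the moment, N m; "width": finger opening in mm; "grasp_force": force on a finger pad.
Only numpy, scipy, OpenCV 4.12 (cv2) and the standard library are available. Lean on these libraries where they do the work, as an engineer would, in place of code of your own. Each camera call takes 0.05 s, during which the arm holds its last target. There are 200 camera calls.

### The job

Take the two piles of plaster moulds apart and lay each of the four moulds right side up on the slatted drying board whose end strips match its colour marks, centred and lengthwise along the board. Plaster chips, so set each mould down gently instead of dropping it, and leave the clay cup and the glaze jar where they stand.

Things in the scene. Friction and masses are not known exactly. Their poses are not given: they have to be found in the camera images.
- mould_blue: Cream plaster oblong with fully rounded ends, 130 mm long (x axis), 60 wide (y), 40 high, straight sides, flat top and bottom, about 0.3 kg, loose; a blue disc of 24 mm near each end of the top face. Starts as the lower mould of one of two piles of two (pairing and place vary), on a plain dark board 12 mm thick. Origin: centre of the underside, z up. Same after a half turn.
- mould_green: Cream plaster rectangular block, 130 mm long (x axis), 60 wide (y), 40 high, straight sides, flat top and bottom, about 0.3 kg, loose; a green disc of 24 mm near each end of the top face. Starts as the lower mould of one of two piles of two (pairing and place vary), on a plain dark board 12 mm thick. Origin: centre of the underside, z up. Same after a half turn.
- mould_yellow: Cream plaster oblong with fully rounded ends, 110 mm long (x axis), 54 wide (y), 40 high, straight sides, flat top and bottom, about 0.3 kg, loose; a yellow disc of 24 mm near each end of the top face. Starts as the upper mould of one of two piles of two (pairing and place vary), roughly crosswise on a lower mould. Origin: centre of the underside, z up. Same after a half turn.
- mould_red: Cream plaster rectangular block, 110 mm long (x axis), 54 wide (y), 40 high, straight sides, flat top and bottom, about 0.3 kg, loose; a red disc of 24 mm near each end of the top face. Starts as the upper mould of one of two piles of two (pairing and place vary), roughly crosswise on a lower mould. Origin: centre of the underside, z up. Same after a half turn.
- board_blue: Drying board for the blue mould: fixed, light wooden slats, 160 mm long (x axis), 90 mm wide (y axis), flat top without rim 12 mm above the table, with a blue strip 12 mm wide across each end. Origin: centre of its underside, at table height, z up. Empty at the start. It is the same after a half turn.
- board_green: Drying board for the green mould: fixed, light wooden slats, 160 mm long (x axis), 90 mm wide (y axis), flat top without rim 12 mm above the table, with a green strip 12 mm wide across each end. Origin: centre of its underside, at table height, z up. Empty at the start. It is the same after a half turn.
- board_yellow: Drying board for the yellow mould: fixed, light wooden slats, 160 mm long (x axis), 90 mm wide (y axis), flat top without rim 12 mm above the table, with a yellow strip 12 mm wide across each end. Origin: centre of its underside, at table height, z up. Empty at the start. It is the same after a half turn.
- board_red: Drying board for the red mould: fixed, light wooden slats, 160 mm long (x axis), 90 mm wide (y axis), flat top without rim 12 mm above the table, with a red strip 12 mm wide across each end. Origin: centre of its underside, at table height, z up. Empty at the start. It is the same after a half turn.
- clay_cup: Bystander: loose, fragile unfired terracotta-brown cup, 76 mm across the rim, 85 mm high, standing at one side of the work. Origin: centre of the underside.
- glaze_jar: Bystander: loose closed green glass jar with white cap and paper label, 72 mm across, 95 mm high, standing at the other side of the work. Origin: centre of the underside.
Mind the look-alikes: they are no part of the job. What is shaped like the mould_blue but pink or purple is not meant.

How it is judged:
By the outcome, as a careful person would: the job done as asked, in the order asked, and still so for the second after the job is handed in, with the robot touching nothing.
It also fails if it takes over 118 s, if anything falls off the work surface, if the arm or the gripper's body presses on something with over 40 N, if the wrist force passes 120 N, or if a joint passes its speed limit or range.

## Working session

There is one attempt and no reset: what is moved stays moved. The work goes in short steps, Python scripts to look and compute and a tool call to move; the robot and the scene stay as the last step left them, time stands still between calls to the robot, and variables do not carry over. Pictures are saved under pics/ and viewed, at most 14 in all, crops included, and the job is handed in when it is done.

Besides the shell and the picture viewer there is one more tool, called after "Call:" in YAML: its name, and indented under it one key for each argument. step_arm: Moves the arm, as the interface text tells. Shift numbers are shares of 0.05 m and turn numbers shares of 4 degrees, none past 1 either way. Its arguments: {"type":"object","properties":{"targets":{"type":"array"}},"required":["targets"]}

```bash
mkdir -p pics; cat > h.py <<'E'
import numpy as np, cv2
from workcell import readout, get_image, ctrl
def save(name,fn):
    im=get_image(name); cv2.imwrite(fn,im["pixels"][:,:,::-1])
    np.savez(fn[:-4],p=im["pixels"],K=im["intrinsics"],k=im["k1"],T=im["extrinsics"]); return im
def pt(fn,u,v,z):
    d=np.load(fn); K=d["K"];T=d["T"];k=float(d["k"])
    x=cv2.undistortPoints(np.array([[[u,v]]],float),K,np.array([k,0,0,0,0.])).ravel()
    R=T[:3,:3];c=-R.T@T[:3,3]; r=R.T@np.array([x[0],x[1],1]); s=(z-c[2])/r[2]
    return (c+s*r)
E
python3 -c "
from h import *
save('top','pics/top0.png');save('scene','pics/scene0.png')
a=cv2.imread('pics/top0.png');cv2.imwrite('pics/top0b.png',cv2.resize(a,(800,600),interpolation=cv2.INTER_CUBIC))
d=np.load('pics/top0.npz');print(d['K'],d['k'],d['T']);o=readout.get_obs();print(o)"
```

```text
[[452.03373716   0.         283.34698086]
 [  0.         452.03373716 207.60592154]
 [  0.           0.           1.        ]] -0.003924024211317818 [[-1.68772675e-02 -9.99853440e-01  2.87327354e-03  1.74241975e+01]
 [-9.92985487e-01  1.64248575e-02 -1.17089909e-01  4.94889012e+02]
 [ 1.17025555e-01 -4.82927663e-03 -9.93117162e-01  1.23203034e+03]
 [ 0.00000000e+00  0.00000000e+00  0.00000000e+00  1.00000000e+00]]
{'t': 0.1, 'qpos': array([ 1.31201192e+00,  4.23753825e-01,  1.63061069e+00, -3.33582941e-06,
        1.08859641e+00, -1.89966773e-02]), 'qvel': array([-0.00065671, -0.00214672, -0.00279738,  0.000288  ,  0.00150571,
        0.00065743]), 'joint_torque': array([-7.21278757e-04, -5.45615387e+01, -2.74318260e+01,  6.44133543e-02,
        1.89078046e-02, -3.78978939e-05]), 'ee_pos': array([148.34368344, 606.87889717, 403.98700905]), 'orientation': array([-3.75731145e-01, -3.11885462e+00,  2.12910061e-03]), 'ft_force': array([0.37213417, 0.58054483, 0.7907847 ]), 'moment': array([ 0.02804808, -0.02317855, -0.03525085]), 'grasp_force': 0.0, 'width': 87.5549511492564}
```

View pics/top0b.png

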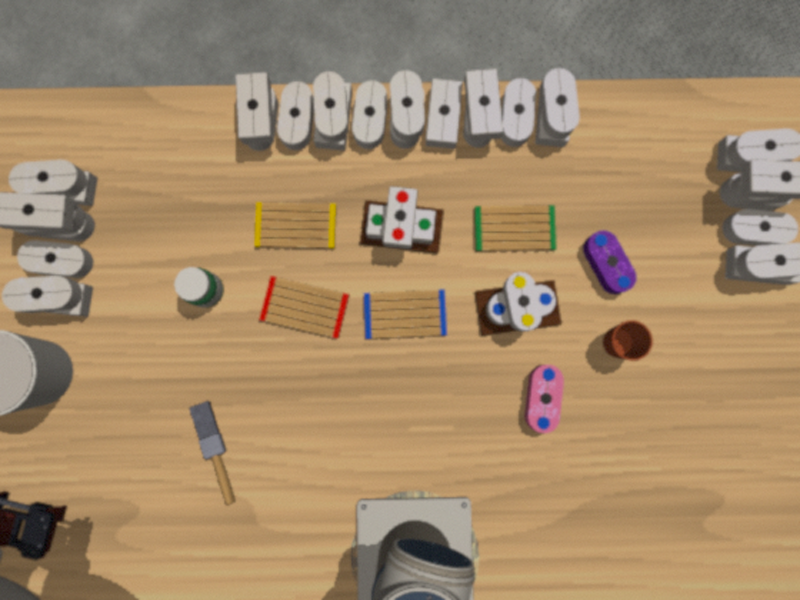

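View pics/scene0.png

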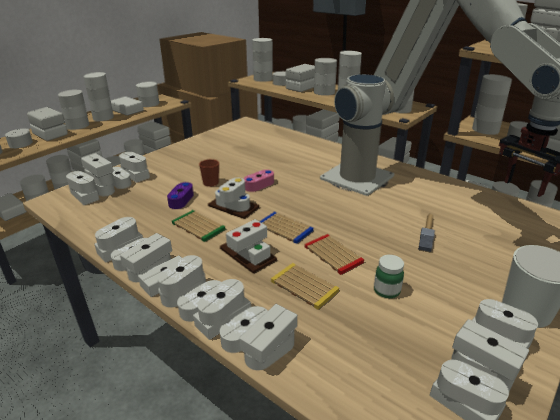

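The top view (800×600 scale) shows red on green at (400,217) and yellow on blue at (523,302). The boards are yellow (295,226), green (515,228), red (305,307) and blue (405,315). The jar is at (197,287) and the cup at (628,340). The blue-dotted purple (610,262) and pink (545,398) oblongs are look-alikes. The blue mould is the cream one under yellow, with discs at about (498,309) and (545,299). I'll confirm this in a crop and measure the blobs.

```bash
cat > blobs.py <<'E'
from h import *
def blobs(fn,zs,roi,minA=12):
    p=np.load(fn)['p'];h=cv2.cvtColor(p,cv2.COLOR_RGB2HSV)
    R={'red':[(0,170,90),(6,255,255)],'yellow':[(22,170,110),(33,255,255)],'green':[(60,120,50),(85,255,255)],'blue':[(105,150,80),(120,255,255)]}
    for c,(a,b) in R.items():
        m=cv2.inRange(h,a,b); 
        if c=='red': m|=cv2.inRange(h,(174,170,90),(180,255,255))
        n,l,s,ce=cv2.connectedComponentsWithStats(m)
        for i in range(1,n):
            if s[i,4]>=minA and roi[0]<ce[i][0]<roi[1] and roi[2]<ce[i][1]<roi[3]:
                print(c,s[i],ce[i].round(1),*[pt(fn,*ce[i],z)[:2].round(1) for z in zs])
E
python3 -c "
from blobs import *
blobs('pics/top0.npz',(12,52,92),(165,465,115,310))
a=cv2.imread('pics/top0.png')[120:250,165:465];cv2.imwrite('pics/c0.png',cv2.resize(a,(800,347),interpolation=cv2.INTER_CUBIC))"
```

```text
red [278 134   7   7  38] [281.1 137.4] [700.7  12.2] [689.6  12.3] [678.4  12.4]
red [275 160   7   7  38] [278.2 163.3] [624.9  21.7] [616.2  21.5] [607.4  21.3]
red [182 194  11  31 115] [186.8 208.7] [498.5 281.8] [493.7 273.4] [489. 265.]
red [233 206  11  31 126] [237.9 220.7] [462.  137.7] [458.4 133.8] [454.8 130. ]
yellow [178 141   6  32 141] [180.2 156.7] [648.8 302. ] [639.3 293. ] [629.8 284. ]
yellow [230 142   5  32 150] [232.  157.4] [644.5 153.8] [635.1 149.4] [625.8 145. ]
yellow [360 194   7   7  42] [363.2 196.9] [ 523.9 -218. ] [ 518.3 -210.6] [ 512.8 -203.3]
yellow [366 220   7   8  44] [368.9 223.5] [ 448.  -231.3] [ 444.8 -223.5] [ 441.6 -215.7]
green [333 145   4  30  89] [334.2 159.3] [ 633.9 -139.1] [ 624.9 -134.2] [ 615.9 -129.4]
green [385 145   3  29  66] [386.3 158. ] [ 635.5 -288.5] [ 626.4 -278.9] [ 617.3 -269.3]
green [261 151   7   6  36] [263.8 153.5] [654.3  62.4] [644.6  60.9] [634.9  59.4]
green [294 154   7   6  34] [296.7 156.5] [644.  -31.7] [634.6 -30.2] [625.3 -28.7]
blue [417 164   8   8  48] [420.4 167.8] [ 605.4 -385. ] [ 597.3 -372.4] [ 589.2 -359.8]
blue [433 194   8   7  47] [436.4 196.8] [ 520.7 -426.1] [ 515.3 -412.2] [ 509.8 -398.3]
blue [308 204   4  30  72] [309.5 218.2] [465.8 -64.2] [462.1 -61.7] [458.3 -59.2]
blue [255 206   4  31  85] [256.8 221.5] [458.9  84.6] [455.4  82.5] [451.9  80.3]
blue [379 206   6   7  35] [381.5 208.9] [ 488.8 -268.4] [ 484.4 -259.5] [ 479.9 -250.5]
blue [346 213   7   7  40] [348.8 215.9] [ 470.4 -175.3] [ 466.5 -169.3] [ 462.7 -163.3]
blue [381 259   7   7  36] [383.7 261.8] [ 340.3 -268.3] [ 340.5 -259.4] [ 340.7 -250.4]
blue [377 293   7   7  39] [379.9 295.7] [ 247.3 -254. ] [ 250.4 -245.5] [ 253.6 -237.1]
```

View pics/c0.png

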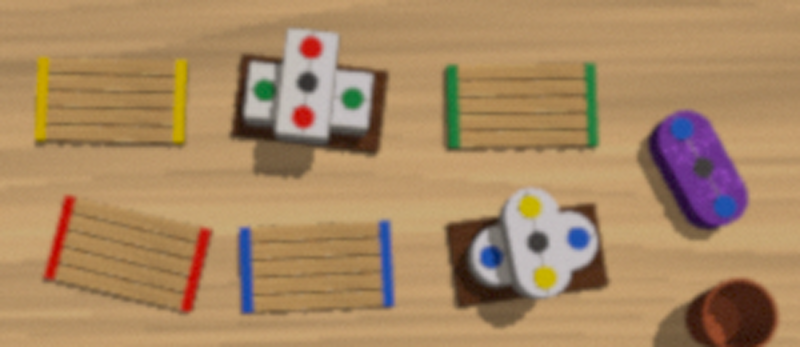

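Call:
step_arm:
  targets:
    - [[0.66,-0.79,-0.12,0,0,0.11,1],[0.66,-0.79,-0.12,0,0,0.11,1],[0.66,-0.79,-0.12,0,0,0.11,1],[0.66,-0.79,-0.12,0,0,0.11,1],[0.66,-0.79,-0.12,0,0,0.11,1]]

```text
t: 0.72
ee_pos: [314.1, 408.2, 374.4]
orientation: [-0.315, -3.126, 0.0]
ft_force: [0.5, 1.0, -0.3]
width: 87.8
grasp_force: 0.0
```

Call:
step_arm:
  targets:
    - [[0.66,-0.79,-0.12,0,0,0.11,1],[0.66,-0.79,-0.12,0,0,0.11,1],[0.66,-0.79,-0.12,0,0,0.11,1],[0.66,-0.79,-0.12,0,0,0.11,1],[0.66,-0.79,-0.12,0,0,0.11,1]]

```text
t: 1.35
ee_pos: [479.2, 210.6, 344.3]
orientation: [-0.255, -3.131, 0.0]
ft_force: [-0.4, 0.2, -0.4]
width: 88.3
grasp_force: 0.0
```

Call:
step_arm:
  targets:
    - [[0.66,-0.79,-0.12,0,0,0.11,1],[0.66,-0.79,-0.12,0,0,0.11,1],[0.66,-0.79,-0.12,0,0,0.11,1],[0.66,-0.79,-0.12,0,0,0.11,1],[0.64,-0.72,-0.12,0,0,0.11,1]]

```text
t: 1.98
ee_pos: [643.2, 16.5, 314.1]
orientation: [-0.196, -3.135, 0.0]
ft_force: [0.2, 0.9, 0.6]
width: 87.9
grasp_force: 0.0
```

Call:
step_arm:
  targets:
    - [[0,0,0,0,0,0,1],[0,0,0,0,0,0,1],[0,0,0,0,0,0,1],[0,0,0,0,0,0,1],[0,0,0,0,0,0,1]]

```text
t: 2.6
ee_pos: [642.2, 18.8, 315.0]
orientation: [0.194, 3.135, 0.0]
ft_force: [-0.2, -0.0, 0.9]
width: 87.9
grasp_force: 0.0
```

```bash
cat >> blobs.py <<'E'
def shot(fn,zs,roi=(0,560,0,420),minA=60):
    save('wrist',fn); blobs(fn[:-4]+'.npz',zs,roi,minA)
    o=readout.get_obs(); from scipy.spatial.transform import Rotation as Ro
    y=Ro.from_rotvec(o['orientation']).as_matrix(); print(o['ee_pos'].round(1),'yaw',np.degrees(np.arctan2(y[1,1],y[0,1])).round(2),'tilt',y[:2,2].round(4),o['t'],o['width'])
E
python3 -c "
from blobs import *
shot('pics/w1.png',(12,52,92))"
```

```text
red [258 151  34  41 524] [271.3 172.9] [622.3  15. ] [614.8  16.9] [607.3  18.7]
red [259 268  37  34 966] [276.7 284.3] [720.8   6.8] [699.4   9.8] [678.   12.9]
yellow [ 435  122   19  109 1545] [444.6 175.7] [641.6 154.7] [631.4 136.8] [621.2 118.9]
green [  73  156   43  103 1987] [ 94.5 206.2] [ 631.4 -135.8] [ 622.7 -112.6] [613.9 -89.4]
green [194 192  32  32 796] [209.7 207.3] [644.4 -38.9] [633.8 -29.4] [623.2 -19.9]
blue [135   0  23  42 623] [145.8  20.1] [496.4 -62.2] [506.8 -49.4] [517.1 -36.6]
blue [341   0  15   8 106] [347.6   3.1] [504.3  86.2] [513.5  78. ] [522.7  69.8]
[642.2  18.6 314.9] yaw 82.9 tilt [ 0.0002 -0.    ] 2.65 87.86023584891196
```

View pics/w1.png

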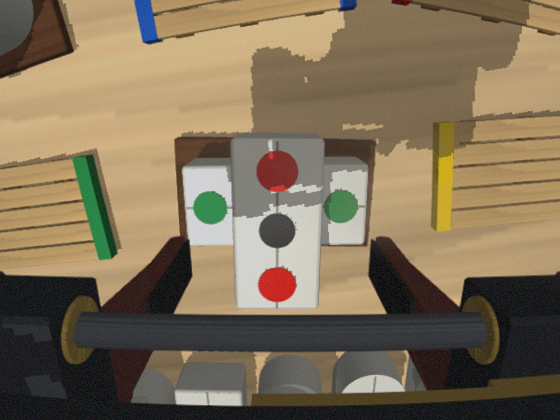

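The wrist view puts the red mould's discs at (277,171) and (277,284). It lines up with the tool between the fingers, centred near (643,16.5), with the green mould crosswise below.

Call:
step_arm:
  targets:
    - [[0.02,-0.04,-0.3,0,0,0,1],[0,0,-0.3,0,0,0,1],[0,0,-0.3,0,0,0,1],[0,0,-0.3,0,0,0,1],[0,0,-0.3,0,0,0,1]]

```text
t: 3.28
ee_pos: [643.3, 16.1, 238.3]
orientation: [-0.196, -3.135, 0.0]
ft_force: [0.3, 0.3, 0.3]
width: 87.7
grasp_force: 0.0
```

Call:
step_arm:
  targets:
    - [[0,0,0,0,0,0,1],[0,0,0,0,0,0,0],[0,0,0,0,0,0,0],[0,0,0,0,0,0,0],[0,0,0,0,0,0,0]]

```text
t: 3.9
ee_pos: [643.5, 16.2, 240.1]
orientation: [0.196, 3.135, 0.0]
ft_force: [0.1, 0.3, 1.0]
width: 53.5
grasp_force: 30.0
```

Call:
step_arm:
  targets:
    - [[0,0,0,0,0,0,0],[0,0,0,0,0,0,0],[0,0,0,0,0,0,0],[0,0,0,0,0,0,0],[0,0,0,0,0,0,0]]

```text
t: 4.53
ee_pos: [643.6, 16.1, 240.1]
orientation: [0.196, 3.135, 0.0]
ft_force: [-1.2, 1.0, 6.1]
width: 54.0
grasp_force: 30.0
```

Call:
step_arm:
  targets:
    - [[0,0,0.1,0,0,0,0],[0,0,0.3,0,0,0,0],[0,0,0.4,0,0,0,0],[0,0,0.4,0,0,0,0],[0,0,0.3,0,0,0,0]]

```text
t: 5.15
ee_pos: [643.7, 16.1, 316.9]
orientation: [0.195, 3.133, 0.0]
ft_force: [-0.6, 0.1, -3.8]
width: 53.7
grasp_force: 30.0
```

Call:
step_arm:
  targets:
    - [[-0.13,0.155,0,0,0,-0.97,0],[-0.13,0.155,0,0,0,-0.97,0],[-0.13,0.155,0,0,0,-0.97,0],[-0.13,0.155,0,0,0,-0.97,0],[-0.13,0.155,0,0,0,-0.97,0]]

```text
t: 5.78
ee_pos: [610.7, 55.1, 315.5]
orientation: [0.724, 3.056, 0.0]
ft_force: [-0.9, -0.1, -3.1]
width: 53.9
grasp_force: 30.0
```

Call:
step_arm:
  targets:
    - [[-0.13,0.155,0,0,0,-0.97,0],[-0.13,0.155,0,0,0,-0.97,0],[-0.13,0.155,0,0,0,-0.97,0],[-0.13,0.155,0,0,0,-0.97,0],[-0.13,0.155,0,0,0,-0.97,0]]

```text
t: 6.4
ee_pos: [578.2, 93.9, 315.5]
orientation: [1.229, 2.891, 0.001]
ft_force: [0.0, 0.1, -2.7]
width: 53.9
grasp_force: 30.0
```

Call:
step_arm:
  targets:
    - [[-0.13,0.155,0,0,0,-0.97,0],[-0.13,0.155,0,0,0,-0.97,0],[-0.13,0.155,0,0,0,-0.97,0],[-0.13,0.155,0,0,0,-0.97,0],[-0.13,0.155,0,0,0,-0.97,0]]

```text
t: 7.02
ee_pos: [545.7, 132.6, 315.5]
orientation: [1.698, 2.642, 0.001]
ft_force: [-0.8, -0.3, -3.9]
width: 53.6
grasp_force: 30.0
```

Call:
step_arm:
  targets:
    - [[-0.13,0.155,0,0,0,-0.97,0],[-0.13,0.155,0,0,0,-0.97,0],[-0.13,0.155,0,0,0,-0.97,0],[-0.13,0.155,0,0,0,-0.97,0],[-0.13,0.155,0,0,0,-0.97,0]]

```text
t: 7.65
ee_pos: [513.2, 171.4, 315.5]
orientation: [2.119, 2.318, 0.001]
ft_force: [0.3, -0.6, -2.7]
width: 53.8
grasp_force: 30.0
```

Call:
step_arm:
  targets:
    - [[-0.13,0.155,0,0,0,-0.97,0],[-0.13,0.155,0,0,0,-0.97,0],[-0.13,0.155,0,0,0,-0.97,0],[-0.13,0.155,0,0,0,-0.97,0],[-0.13,0.155,0,0,0,-0.97,0]]

```text
t: 8.28
ee_pos: [480.8, 210.1, 315.5]
orientation: [2.48, 1.928, 0.001]
ft_force: [-0.8, -0.6, -2.8]
width: 53.8
grasp_force: 30.0
```

Call:
step_arm:
  targets:
    - [[0,0,-0.4,0,0,0,0],[0,0,-0.4,0,0,0,0],[0,0,0,0,0,0,0],[0,0,0,0,0,0,0],[0,0,0,0,0,0,0]]

```text
t: 8.9
ee_pos: [481.3, 210.0, 275.7]
orientation: [2.478, 1.931, 0.003]
ft_force: [0.2, -0.0, -2.6]
width: 53.7
grasp_force: 30.0
```

```bash
python3 -c "
from blobs import *
shot('pics/w2.png',(12,52,127))
save('top','pics/top2.png'); blobs('pics/top2.npz',(12,52,127),(165,465,115,310))"
```

```text
red [ 211   93  137   19 1834] [276.  101.3] [497.3 283.4] [497.7 283.1] [498.2 282.5]
red [ 249  173   63   62 2700] [277.1 204.9] [480.6 214.8] [483.7 225.8] [489.4 246.3]
red [ 253  352   54   36 1632] [279.5 367.6] [448.2  79.4] [456.6 112.6] [472.3 174.9]
yellow [ 428    0  130   39 2467] [491.7  17.7] [646.8 303.1] [622.5 299.5] [577.1 292.9]
yellow [ 451  210  109   38 1558] [505.1 228.8] [640.8 155.1] [617.5 175.9] [573.9 214.8]
[481.2 210.  275.6] yaw -14.14 tilt [0.0014 0.0006] 8.95 53.636987367048675
red [233 206  11  31 128] [237.9 220.7] [462.1 137.8] [458.5 133.9] [451.7 126.7]
yellow [178 141   6  31 136] [180.2 156. ] [651. 302.] [641.4 292.9] [623.5 276. ]
yellow [230 142   5  32 150] [232.  157.5] [644.  153.7] [634.7 149.3] [617.1 141.2]
yellow [360 194   7   7  41] [363.2 197. ] [ 523.7 -218.1] [ 518.1 -210.8] [ 507.7 -197. ]
yellow [366 220   7   8  44] [368.9 223.5] [ 448.  -231.3] [ 444.8 -223.5] [ 438.9 -208.9]
green [333 145   4  30  90] [334.3 159.4] [ 633.6 -139.1] [ 624.6 -134.3] [ 607.7 -125.2]
green [385 145   4  29  67] [386.3 158.2] [ 634.9 -288.5] [ 6
[... 194 characters left out ...]
5]
blue [417 165   8   7  47] [420.4 167.8] [ 605.2 -385. ] [ 597.1 -372.4] [ 581.9 -348.7]
blue [433 194   8   7  48] [436.4 196.9] [ 520.6 -426. ] [ 515.1 -412.1] [ 504.9 -386. ]
blue [308 204   4  30  72] [309.5 218.2] [465.7 -64.2] [462.  -61.7] [455. -57.]
blue [255 206   4  31  85] [256.8 221.5] [458.9  84.6] [455.4  82.5] [448.8  78.4]
blue [379 206   6   7  36] [381.5 208.8] [ 489.  -268.5] [ 484.6 -259.6] [ 476.2 -242.8]
blue [346 213   7   7  39] [348.7 215.9] [ 470.5 -175.1] [ 466.6 -169.1] [ 459.4 -157.8]
blue [381 259   7   7  36] [383.7 261.8] [ 340.3 -268.3] [ 340.5 -259.4] [ 340.9 -242.6]
blue [377 293   7   7  38] [379.9 295.8] [ 247.1 -253.9] [ 250.2 -245.4] [ 256.2 -229.5]
```

View pics/w2.png

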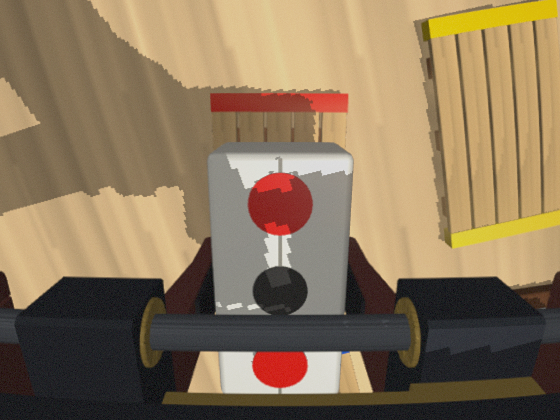

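Red hangs centred over its board: top strip columns 211–348, mould columns 208–353, disc at (280,204). I'll lower it slowly.

Call:
step_arm:
  targets:
    - [[-0.01,0,-0.4,0,0,0,0],[0,0,-0.4,0,0,0,0],[0,0,-0.4,0,0,0,0],[0,0,-0.18,0,0,0,0],[0,0,-0.04,0,0,0,0]]

```text
t: 9.62
ee_pos: [480.5, 209.9, 203.5]
orientation: [-2.478, -1.931, 0.001]
ft_force: [-1.0, 0.0, -3.0]
width: 53.9
grasp_force: 30.0
```

Call:
step_arm:
  targets:
    - [[0,0,-0.02,0,0,0,0],[0,0,-0.02,0,0,0,0],[0,0,-0.02,0,0,0,0],[0,0,-0.02,0,0,0,0],[0,0,0,0,0,0,0]]

```text
t: 10.25
ee_pos: [480.5, 209.9, 200.1]
orientation: [2.478, 1.931, 0.001]
ft_force: [-2.0, -0.0, 3.7]
width: 53.7
grasp_force: 30.0
```

Call:
step_arm:
  targets:
    - [[0,0,0,0,0,0,1],[0,0,0,0,0,0,1],[0,0,0,0,0,0,1],[0,0,0,0,0,0,1],[0,0,0.1,0,0,0,1]]

```text
t: 10.88
ee_pos: [480.3, 209.8, 204.6]
orientation: [-2.478, -1.931, 0.001]
ft_force: [-0.1, 0.3, -0.2]
width: 87.9
grasp_force: 0.0
```

Call:
step_arm:
  targets:
    - [[0,0,0.3,0,0,0,1],[0,0,0.5,0,0,0,1],[0,0,0.5,0,0,0,1],[0,0,0.5,0,0,0,1],[0,0,0.4,0,0,0,1]]

```text
t: 11.5
ee_pos: [480.4, 209.9, 316.8]
orientation: [2.478, 1.931, 0.003]
ft_force: [-0.7, 0.7, 0.1]
width: 87.8
grasp_force: 0.0
```

Call:
step_arm:
  targets:
    - [[0,-0.42,0,0,0,-0.82,1],[0,-0.42,0,0,0,-0.82,1],[0,-0.42,0,0,0,-0.82,1],[0,-0.42,0,0,0,-0.82,1],[0,-0.42,0,0,0,-0.82,1]]

```text
t: 12.12
ee_pos: [480.4, 104.2, 315.8]
orientation: [2.729, 1.555, 0.002]
ft_force: [1.1, 0.3, 1.0]
width: 87.9
grasp_force: 0.0
```

Call:
step_arm:
  targets:
    - [[0,-0.42,0,0,0,-0.82,1],[0,-0.42,0,0,0,-0.82,1],[0,-0.42,0,0,0,-0.82,1],[0,-0.42,0,0,0,-0.82,1],[0,-0.42,0,0,0,-0.82,1]]

```text
t: 12.75
ee_pos: [480.4, -0.8, 315.8]
orientation: [2.923, 1.15, 0.002]
ft_force: [0.1, 0.9, 0.0]
width: 87.5
grasp_force: 0.0
```

Call:
step_arm:
  targets:
    - [[0,-0.42,0,0,0,-0.82,1],[0,-0.42,0,0,0,-0.82,1],[0,-0.42,0,0,0,-0.82,1],[0,-0.42,0,0,0,-0.82,1],[0,-0.42,0,0,0,-0.82,1]]

```text
t: 13.38
ee_pos: [480.4, -105.8, 315.8]
orientation: [3.057, 0.721, 0.002]
ft_force: [0.5, -0.2, 0.7]
width: 87.8
grasp_force: 0.0
```

Call:
step_arm:
  targets:
    - [[0,-0.42,0,0,0,-0.82,1],[0,-0.42,0,0,0,-0.82,1],[0,-0.42,0,0,0,-0.82,1],[0,-0.42,0,0,0,-0.82,1],[-0.06,-0.42,0,0,0,-0.82,1]]

```text
t: 14.0
ee_pos: [477.4, -210.9, 315.9]
orientation: [3.129, 0.278, 0.002]
ft_force: [-0.4, -0.6, -0.2]
width: 87.4
grasp_force: 0.0
```

Call:
step_arm:
  targets:
    - [[0,0,0,0,0,0,1],[0,0,0,0,0,0,1],[0,0,0,0,0,0,1],[0,0,0,0,0,0,1],[0,0,0,0,0,0,1]]

```text
t: 14.62
ee_pos: [477.5, -209.8, 314.7]
orientation: [-3.129, -0.282, 0.0]
ft_force: [1.0, 0.3, 0.2]
width: 88.0
grasp_force: 0.0
```

```bash
python3 -c "
from blobs import *
shot('pics/w3.png',(12,52,92))"
```

```text
yellow [ 259  151   41   41 1286] [279.3 171.2] [ 497.3 -205.2] [ 504.8 -203.9] [ 512.2 -202.6]
yellow [260 269  37  33 971] [278.1 284.8] [ 398.2 -222.1] [ 419.6 -218.4] [ 441.1 -214.8]
green [206   0  20  38 570] [215.4  17.7] [ 601.5 -138.9] [ 594.1 -147. ] [ 586.8 -155.2]
green [ 401    0   32   76 1121] [416.4  36.7] [ 616.1 -287.3] [ 606.7 -274.4] [ 597.3 -261.5]
blue [524  68  30  33 780] [538.6  84.1] [ 604.2 -394.3] [ 596.5 -366.3] [ 588.7 -338.2]
blue [  95  123   18  108 1538] [102.3 175.3] [468.8 -63.5] [480.3 -82.3] [ 491.7 -101.1]
blue [538 189  22  18 266] [550.2 196.9] [ 518.3 -437.6] [ 522.8 -403.4] [ 527.2 -369.2]
blue [204 200  29  31 734] [218.7 214.8] [ 452.6 -162.5] [ 466.4 -167.3] [ 480.1 -172. ]
blue [298 356  26  22 456] [310.4 366.7] [ 316.9 -268. ] [ 349.9 -257.9] [ 382.9 -247.7]
[ 477.5 -209.9  314.7] yaw -79.71 tilt [-0.0001  0.0001] 14.675 87.82789072248366
```

View pics/w3.png

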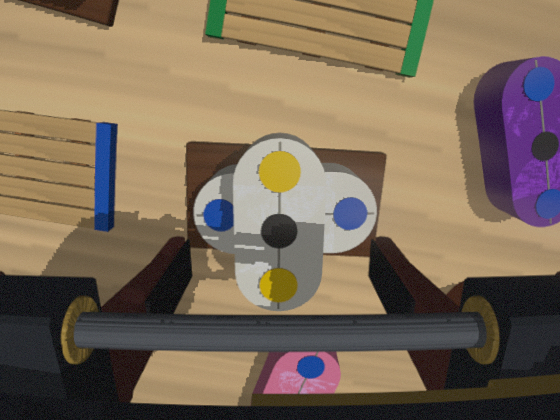

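The yellow discs at (279,171) and (278,284) give a centre near (476.8,-208.8). The tool is aligned, and pink and purple are well clear.

Call:
step_arm:
  targets:
    - [[-0.01,0.02,-0.3,0,0,-0.1,1],[0,0,-0.3,0,0,0,1],[0,0,-0.3,0,0,0,1],[0,0,-0.3,0,0,0,1],[0,0,-0.3,0,0,0,1]]

```text
t: 15.3
ee_pos: [476.8, -209.1, 238.4]
orientation: [-3.13, -0.27, 0.001]
ft_force: [0.2, 0.7, 0.3]
width: 87.7
grasp_force: 0.0
```

Call:
step_arm:
  targets:
    - [[0,0,0,0,0,0,1],[0,0,0,0,0,0,0],[0,0,0,0,0,0,0],[0,0,0,0,0,0,0],[0,0,0,0,0,0,0]]

```text
t: 15.92
ee_pos: [477.0, -209.2, 240.1]
orientation: [3.13, 0.27, 0.001]
ft_force: [-0.9, 0.8, 1.3]
width: 53.6
grasp_force: 30.0
```

Call:
step_arm:
  targets:
    - [[0,0,0,0,0,0,0],[0,0,0,0,0,0,0],[0,0,0.05,0,0,0,0],[0,0,0.2,0,0,0,0],[0,0,0.3,0,0,0,0]]

```text
t: 16.55
ee_pos: [476.7, -209.1, 267.6]
orientation: [-3.129, -0.27, 0.002]
ft_force: [0.3, 1.0, -1.6]
width: 53.9
grasp_force: 30.0
```

Call:
step_arm:
  targets:
    - [[0,0,0.3,0,0,0,0],[0,0,0.3,0,0,0,0],[0,0,0.3,0,0,0,0],[0,0,0.1,0,0,0,0],[0,0,0,0,0,0,0]]

```text
t: 17.18
ee_pos: [476.9, -209.2, 317.6]
orientation: [3.13, 0.27, 0.001]
ft_force: [-0.0, 0.4, -1.6]
width: 53.8
grasp_force: 30.0
```

Call:
step_arm:
  targets:
    - [[0.17,0.437,0,0,0,0.98,0],[0.17,0.437,0,0,0,0.98,0],[0.17,0.437,0,0,0,0.98,0],[0.17,0.437,0,0,0,0.98,0],[0.17,0.437,0,0,0,0.98,0]]

```text
t: 17.8
ee_pos: [519.4, -99.1, 316.4]
orientation: [-3.037, -0.802, 0.002]
ft_force: [1.3, -0.1, -2.9]
width: 53.9
grasp_force: 30.0
```

Call:
step_arm:
  targets:
    - [[0.17,0.437,0,0,0,0.98,0],[0.17,0.437,0,0,0,0.98,0],[0.17,0.437,0,0,0,0.98,0],[0.17,0.437,0,0,0,0.98,0],[0.17,0.437,0,0,0,0.98,0]]

```text
t: 18.42
ee_pos: [561.9, 10.1, 316.3]
orientation: [-2.856, -1.307, 0.002]
ft_force: [0.5, 0.0, -2.6]
width: 54.2
grasp_force: 30.0
```

Call:
step_arm:
  targets:
    - [[0.17,0.437,0,0,0,0.98,0],[0.17,0.437,0,0,0,0.98,0],[0.17,0.437,0,0,0,0.98,0],[0.17,0.437,0,0,0,0.98,0],[0.17,0.437,0,0,0,0.98,0]]

```text
t: 19.05
ee_pos: [604.9, 120.1, 317.1]
orientation: [2.59, 1.777, -0.0]
ft_force: [-0.2, -0.6, -2.0]
width: 54.0
grasp_force: 30.0
```

Call:
step_arm:
  targets:
    - [[0.17,0.437,0,0,0,0.98,0],[0.17,0.437,0,0,0,0.98,0],[0.17,0.437,0,0,0,0.98,0],[0.17,0.437,0,0,0,0.98,0],[0.17,0.437,0,0,0,0.98,0]]

```text
t: 19.68
ee_pos: [647.3, 229.4, 317.1]
orientation: [-2.25, -2.193, 0.0]
ft_force: [-0.1, 0.2, -2.2]
width: 53.8
grasp_force: 30.0
```

Call:
step_arm:
  targets:
    - [[0,0,-0.4,0,0,0,0],[0,0,-0.4,0,0,0,0],[0,0,0,0,0,0,0],[0,0,0,0,0,0,0],[0,0,0,0,0,0,0]]

```text
t: 20.3
ee_pos: [647.3, 227.5, 277.9]
orientation: [2.255, 2.186, 0.002]
ft_force: [-0.0, -0.1, -2.9]
width: 53.8
grasp_force: 30.0
```

```bash
python3 -c "
from blobs import *
shot('pics/w4.png',(12,52,127))"
```

```text
red [   7  120  127   43 2360] [ 68.1 140. ] [500.9 283.1] [525.1 286.1] [570.5 291.6]
red [  9 189  35  36 960] [ 26.  206.5] [458.1 235.9] [489.3 246.6] [547.7 266.6]
red [ 11 290  27  20 350] [ 22.6 299.2] [435.2 157.9] [470.1 181.2] [535.6 225. ]
yellow [ 211   92  137   18 2387] [278.1 100.3] [648.6 303.2] [648.8 302.9] [649.  302.3]
yellow [ 249  177   63   62 3039] [279.8 207.4] [647.4 229.4] [647.8 241.1] [648.4 263.1]
yellow [ 252  352   55   39 1747] [279.4 369.2] [642.7  89.2] [643.8 123.8] [645.9 188.5]
[647.2 227.6 278. ] yaw -1.77 tilt [0.0012 0.0004] 20.35 54.080551197421684
```

View pics/w4.png

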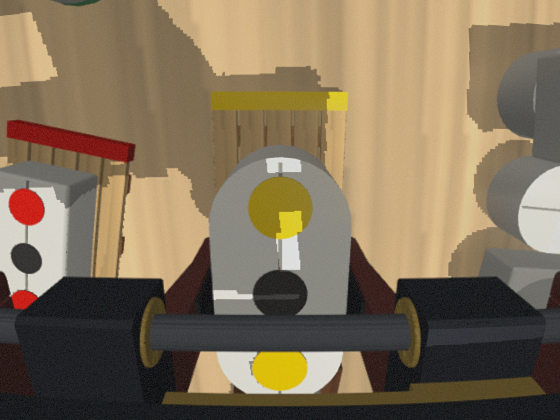

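Yellow is centred over its board: strip columns 211–348, disc at (280,207). The red mould on the left sits centred on its own board. Lowering yellow now.

Call:
step_arm:
  targets:
    - [[-0.01,0.02,-0.4,0,0,0,0],[0,0,-0.4,0,0,0,0],[0,0,-0.4,0,0,0,0],[0,0,-0.22,0,0,0,0],[0,0,-0.04,0,0,0,0]]

```text
t: 20.98
ee_pos: [646.1, 228.8, 202.6]
orientation: [-2.254, -2.187, 0.003]
ft_force: [-0.4, 0.2, -2.1]
width: 54.1
grasp_force: 30.0
```

Call:
step_arm:
  targets:
    - [[0,0,-0.02,0,0,0,0],[0,0,-0.02,0,0,0,0],[0,0,-0.02,0,0,0,0],[0,0,-0.02,0,0,0,0],[0,0,0,0,0,0,0]]

```text
t: 21.6
ee_pos: [646.4, 228.9, 200.2]
orientation: [2.255, 2.187, 0.0]
ft_force: [-0.5, -0.0, -1.8]
width: 54.3
grasp_force: 30.0
```

Force isn't yet showing contact, so I'll creep down in 0.5 mm steps.

Call:
step_arm:
  targets:
    - [[0,0,-0.01,0,0,0,0],[0,0,-0.01,0,0,0,0],[0,0,0,0,0,0,0],[0,0,0,0,0,0,0],[0,0,0,0,0,0,0]]

```text
t: 22.22
ee_pos: [646.4, 228.8, 200.1]
orientation: [2.255, 2.187, 0.0]
ft_force: [-3.4, -0.8, 4.8]
width: 54.0
grasp_force: 30.0
```

Call:
step_arm:
  targets:
    - [[0,0,0,0,0,0,1],[0,0,0,0,0,0,1],[0,0,0,0,0,0,1],[0,0,0,0,0,0,1],[0,0,0.1,0,0,0,1]]

```text
t: 22.85
ee_pos: [646.2, 228.8, 203.9]
orientation: [-2.255, -2.187, 0.001]
ft_force: [1.3, -0.0, -0.3]
width: 87.6
grasp_force: 0.0
```

Call:
step_arm:
  targets:
    - [[0,0,0.3,0,0,0,1],[0,0,0.4,0,0,0,1],[0,0,0.4,0,0,0,1],[0,0,0.2,0,0,0,1],[0,0,0.1,0,0,0,1]]

```text
t: 23.48
ee_pos: [646.5, 228.9, 275.4]
orientation: [2.254, 2.187, 0.002]
ft_force: [0.6, 0.4, 0.7]
width: 88.0
grasp_force: 0.0
```

Call:
step_arm:
  targets:
    - [[-0.03,-0.85,0,0,0,-0.22,1],[-0.03,-0.85,0,0,0,-0.22,1],[-0.03,-0.85,0,0,0,-0.22,1],[-0.03,-0.85,0,0,0,-0.22,1],[-0.02,-0.85,0,0,0,-0.22,1]]

```text
t: 24.1
ee_pos: [639.0, 15.0, 273.8]
orientation: [-2.337, -2.098, 0.001]
ft_force: [1.7, 0.8, 0.5]
width: 87.8
grasp_force: 0.0
```

Call:
step_arm:
  targets:
    - [[0,0,0,0,0,0,1],[0,0,0,0,0,0,1],[0,0,0,0,0,0,1],[0,0,0,0,0,0,1],[0,0,0,0,0,0,1]]

```text
t: 24.72
ee_pos: [639.4, 17.1, 274.2]
orientation: [-2.336, -2.101, -0.0]
ft_force: [-0.1, 0.4, 0.5]
width: 87.9
grasp_force: 0.0
```

```bash
python3 -c "
from blobs import *
shot('pics/w5.png',(12,52))"
```

```text
red [   0   58   63   24 1123] [31.1 69.4] [484.  133.2] [511.  126.2]
yellow [ 191    0  146   16 1481] [250.3   5.1] [635.2 151.9] [637.2 141.8]
green [261 135  22  41 619] [271.5 155.2] [637.9  57. ] [639.4  62.6]
green [262 285  36  30 905] [279.5 299.9] [631.4 -52.9] [634.  -29.2]
green [ 241  370  107   28 1985] [295. 383.] [ 635.9 -133.1] [637.7 -96.2]
blue [   0  127   79   30 1266] [ 38.3 141. ] [477.3  85.6] [505.4  86.4]
[639.4  16.9 274.2] yaw -6.09 tilt [-0.  0.] 24.775 87.36568126155758
```

View pics/w5.png

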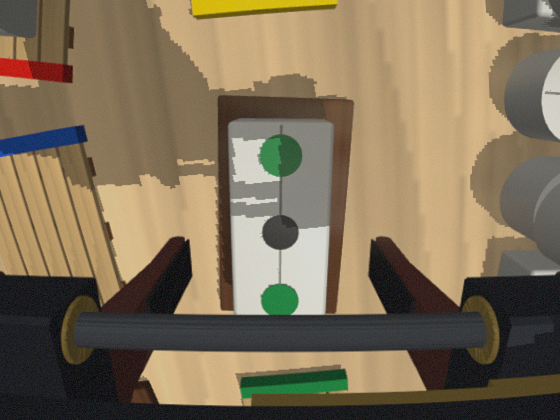

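The green mould is aligned, with discs at (280,155) and (279,300) and its centre near (639.5,15.6). I'll grasp it, lift it and carry it to the green board at (634.7,-213.8), yaw 0.6.

Call:
step_arm:
  targets:
    - [[0,-0.03,-0.3,0,0,0,1],[0,0,-0.3,0,0,0,1],[0,0,-0.3,0,0,0,1],[0,0,-0.3,0,0,0,1],[0,0,-0.27,0,0,0,1]]

```text
t: 25.4
ee_pos: [639.3, 14.8, 199.3]
orientation: [-2.337, -2.099, 0.001]
ft_force: [0.4, 0.2, -0.4]
width: 87.9
grasp_force: 0.0
```

Call:
step_arm:
  targets:
    - [[0,0,0,0,0,0,1],[0,0,0,0,0,0,0],[0,0,0,0,0,0,0],[0,0,0,0,0,0,0],[0,0,0,0,0,0,0]]

```text
t: 26.02
ee_pos: [639.6, 14.9, 201.2]
orientation: [2.337, 2.099, 0.001]
ft_force: [-1.0, -0.1, 3.1]
width: 59.9
grasp_force: 30.0
```

Call:
step_arm:
  targets:
    - [[0,0,0,0,0,0,0],[0,0,0,0,0,0,0],[0,0,0.05,0,0,0,0],[0,0,0.2,0,0,0,0],[0,0,0.3,0,0,0,0]]

```text
t: 26.65
ee_pos: [639.1, 14.9, 228.3]
orientation: [-2.336, -2.099, 0.002]
ft_force: [1.0, 0.5, -3.4]
width: 59.7
grasp_force: 30.0
```

Call:
step_arm:
  targets:
    - [[0,0,0.3,0,0,0,0],[0,0,0.3,0,0,0,0],[0,0,0.3,0,0,0,0],[0,0,0.1,0,0,0,0],[0,0,0,0,0,0,0]]

```text
t: 27.28
ee_pos: [639.4, 14.9, 278.6]
orientation: [2.337, 2.099, 0.001]
ft_force: [0.7, -0.1, -3.4]
width: 60.2
grasp_force: 30.0
```

Call:
step_arm:
  targets:
    - [[-0.01,-0.457,0,0,0,0.17,0],[-0.01,-0.457,0,0,0,0.17,0],[-0.01,-0.457,0,0,0,0.17,0],[-0.01,-0.457,0,0,0,0.17,0],[-0.01,-0.457,0,0,0,0.17,0]]

```text
t: 27.9
ee_pos: [636.6, -100.1, 277.2]
orientation: [-2.273, -2.167, 0.001]
ft_force: [-0.5, -0.5, -2.3]
width: 59.8
grasp_force: 30.0
```

Call:
step_arm:
  targets:
    - [[-0.01,-0.457,0,0,0,0.17,0],[-0.01,-0.457,0,0,0,0.17,0],[-0.01,-0.457,0,0,0,0.17,0],[-0.01,-0.457,0,0,0,0.16,0],[-0.01,-0.457,0,0,0,0.16,0]]

```text
t: 28.52
ee_pos: [634.0, -214.3, 277.1]
orientation: [-2.209, -2.232, 0.001]
ft_force: [0.0, -0.5, -3.7]
width: 59.8
grasp_force: 30.0
```

Call:
step_arm:
  targets:
    - [[0,0,0,0,0,0,0],[0,0,0,0,0,0,0],[0,0,0,0,0,0,0],[0,0,0,0,0,0,0],[0,0,0,0,0,0,0]]

```text
t: 29.15
ee_pos: [634.5, -213.2, 278.2]
orientation: [2.209, 2.233, -0.0]
ft_force: [0.3, 1.1, -4.4]
width: 59.8
grasp_force: 30.0
```

```bash
python3 -c "
from blobs import *
shot('pics/w6.png',(12,52,129))"
```

```text
green [214  94  36  17 373] [227.5 102.9] [ 598.9 -139.6] [ 604.6 -139.5] [ 615.5 -139.5]
green [331  95  18   7  70] [338.7  97.3] [ 672.5 -135.2] [ 666.2 -135.8] [ 654.1 -137.2]
green [ 249  146   63   63 2358] [275.9 176. ] [ 631.4 -188.8] [ 631.8 -180.8] [ 632.5 -165.3]
green [ 253  361   53   33 1453] [279.1 378.1] [ 635.3 -361.4] [ 635.  -325.3] [ 634.5 -255.8]
blue [  0   0  48   6 155] [16.6  1.5] [457.7 -70.8] [486.3 -82. ] [ 541.4 -103.4]
blue [  0 136  22  38 682] [  9.1 155. ] [ 437.8 -174.1] [ 469.6 -168.5] [ 531.  -157.6]
blue [ 38 274  21  14 108] [ 45.5 278.6] [ 449.4 -272.3] [ 479.4 -250.7] [ 537.1 -209.1]
[ 634.5 -213.3  278.2] yaw 0.61 tilt [ 0.0001 -0.    ] 29.2 60.02040013670987
```

View pics/w6.png

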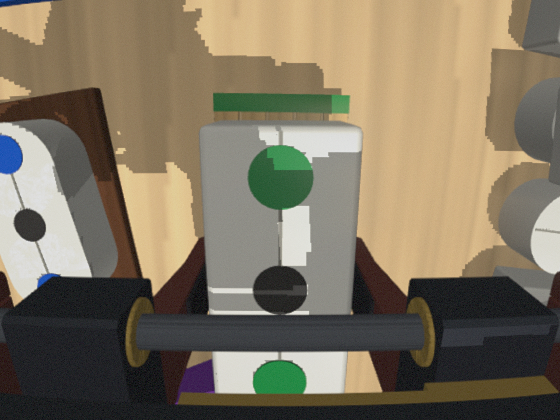

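Green is centred over its board: strip columns 213–349, disc at (281,177). Lowering it.

Call:
step_arm:
  targets:
    - [[0,-0.02,-0.4,0,0,0,0],[0,0,-0.4,0,0,0,0],[0,0,-0.4,0,0,0,0],[0,0,-0.2,0,0,0,0],[0,0,-0.04,0,0,0,0]]

```text
t: 29.82
ee_pos: [634.1, -214.5, 204.8]
orientation: [-2.209, -2.231, 0.001]
ft_force: [0.0, -0.3, -3.4]
width: 59.7
grasp_force: 30.0
```

Call:
step_arm:
  targets:
    - [[0,0,-0.02,0,0,0,0],[0,0,-0.02,0,0,0,0],[0,0,-0.02,0,0,0,0],[0,0,-0.02,0,0,0,0],[0,0,0,0,0,0,0]]

```text
t: 30.45
ee_pos: [634.4, -214.6, 202.2]
orientation: [2.21, 2.233, 0.0]
ft_force: [-0.5, 0.4, -3.8]
width: 60.1
grasp_force: 30.0
```

Call:
step_arm:
  targets:
    - [[0,0,-0.01,0,0,0,0],[0,0,-0.01,0,0,0,0],[0,0,-0.01,0,0,0,0],[0,0,0,0,0,0,0],[0,0,0,0,0,0,0]]

```text
t: 31.08
ee_pos: [634.4, -214.6, 201.2]
orientation: [2.21, 2.233, 0.0]
ft_force: [-4.4, 0.9, 5.4]
width: 59.9
grasp_force: 30.0
```

Call:
step_arm:
  targets:
    - [[0,0,0,0,0,0,1],[0,0,0,0,0,0,1],[0,0,0,0,0,0,1],[0,0,0,0,0,0,1],[0,0,0.1,0,0,0,1]]

```text
t: 31.7
ee_pos: [634.2, -214.6, 205.4]
orientation: [-2.21, -2.232, 0.001]
ft_force: [0.0, 0.3, 0.6]
width: 88.0
grasp_force: 0.0
```

Call:
step_arm:
  targets:
    - [[0,0,0.3,0,0,0,1],[0,0,0.4,0,0,0,1],[0,0,0.4,0,0,0,1],[0,0,0.2,0,0,0,1],[0,0,0.1,0,0,0,1]]

```text
t: 32.33
ee_pos: [634.5, -214.7, 276.9]
orientation: [2.209, 2.232, 0.001]
ft_force: [0.5, 0.0, -0.1]
width: 88.3
grasp_force: 0.0
```

Call:
step_arm:
  targets:
    - [[-0.636,0,0,0,0,0.53,1],[-0.636,0,0,0,0,0.53,1],[-0.636,0,0,0,0,0.53,1],[-0.636,0,0,0,0,0.53,1],[-0.636,0,0,0,0,0.53,1]]

```text
t: 32.95
ee_pos: [474.2, -214.5, 275.4]
orientation: [-1.992, -2.428, 0.0]
ft_force: [-0.3, 0.8, -0.1]
width: 88.1
grasp_force: 0.0
```

Call:
step_arm:
  targets:
    - [[0,0,0,0,0,0,1],[0,0,0,0,0,0,1],[0,0,0,0,0,0,1],[0,0,0,0,0,0,1],[0,0,0,0,0,0,1]]

```text
t: 33.58
ee_pos: [475.8, -214.6, 275.6]
orientation: [1.994, 2.427, 0.0]
ft_force: [0.0, -0.1, -0.3]
width: 87.6
grasp_force: 0.0
```

```bash
python3 -c "
from blobs import *
shot('pics/w7.png',(12,52))"
```

```text
green [465 130  95  40 670] [523.3 148.7] [ 635.3 -136.7] [ 606.7 -137.6]
green [533 187  27  15 268] [547.7 193.5] [ 666.8 -163.6] [ 633.  -160.1]
blue [351   0  30   6  86] [368.1   1.4] [503.5 -69.6] [496.6 -81.5]
blue [260 131  41  30 938] [279.8 146. ] [ 466.9 -169.8] [ 466.  -165.3]
blue [ 51 234  34  33 821] [ 67.4 250. ] [ 324.3 -276.2] [ 346.9 -254.2]
blue [262 280  36  33 923] [279.4 296. ] [ 488.5 -281.2] [ 484.1 -258.3]
[ 475.6 -214.6  275.6] yaw 11.19 tilt [-0. -0.] 33.625 87.68654237443344
```

View pics/w7.png

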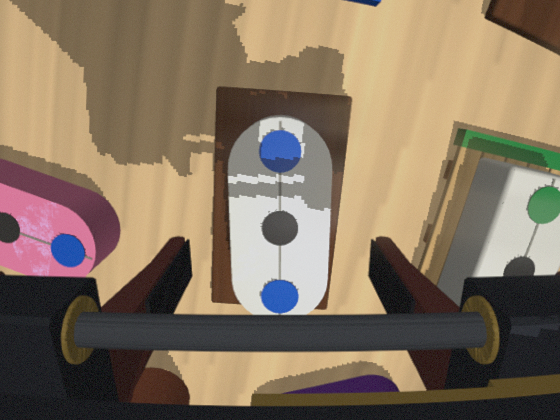

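The cream oblong with blue discs at (280,151) and (280,296) is the right one, centred at about (475.5,-213.8). Pink, purple and the cup are clear of the fingers.

Call:
step_arm:
  targets:
    - [[0,0.01,-0.3,0,0,0,1],[0,0,-0.3,0,0,0,1],[0,0,-0.3,0,0,0,1],[0,0,-0.3,0,0,0,1],[0,0,-0.29,0,0,0,1]]

```text
t: 34.25
ee_pos: [475.3, -214.1, 199.9]
orientation: [-1.994, -2.427, 0.0]
ft_force: [0.4, -0.2, 0.1]
width: 87.5
grasp_force: 0.0
```

Call:
step_arm:
  targets:
    - [[0,0,0,0,0,0,1],[0,0,0,0,0,0,0],[0,0,0,0,0,0,0],[0,0,0,0,0,0,0],[0,0,0,0,0,0,0]]

```text
t: 34.88
ee_pos: [475.6, -214.2, 201.6]
orientation: [1.994, 2.427, 0.0]
ft_force: [-0.5, 0.1, 3.6]
width: 60.0
grasp_force: 30.0
```

Call:
step_arm:
  targets:
    - [[0,0,0,0,0,0,0],[0,0,0,0,0,0,0],[0,0,0.05,0,0,0,0],[0,0,0.2,0,0,0,0],[0,0,0.3,0,0,0,0]]

```text
t: 35.5
ee_pos: [475.1, -214.0, 229.0]
orientation: [-1.994, -2.426, 0.0]
ft_force: [-0.1, -0.2, -3.5]
width: 59.4
grasp_force: 30.0
```

Call:
step_arm:
  targets:
    - [[0,0,0.3,0,0,0,0],[0,0,0.3,0,0,0,0],[0,0,0.3,0,0,0,0],[0,0,0.1,0,0,0,0],[0,0,0,0,0,0,0]]

```text
t: 36.12
ee_pos: [475.5, -214.1, 279.1]
orientation: [1.994, 2.427, 0.0]
ft_force: [-0.5, -0.9, -2.4]
width: 59.7
grasp_force: 30.0
```

Call:
step_arm:
  targets:
    - [[-0.03,0.449,0,0,0,-0.21,0],[-0.03,0.449,0,0,0,-0.21,0],[-0.03,0.449,0,0,0,-0.21,0],[-0.03,0.449,0,0,0,-0.21,0],[-0.03,0.449,0,0,0,-0.21,0]]

```text
t: 36.75
ee_pos: [467.6, -101.1, 278.0]
orientation: [-2.082, -2.351, 0.001]
ft_force: [0.4, -0.1, -4.4]
width: 59.9
grasp_force: 30.0
```

Call:
step_arm:
  targets:
    - [[-0.02,0.449,0,0,0,-0.21,0],[-0.02,0.449,0,0,0,-0.21,0],[-0.02,0.449,0,0,0,-0.21,0],[-0.02,0.449,0,0,0,-0.22,0],[-0.03,0.449,0,0,0,-0.22,0]]

```text
t: 37.38
ee_pos: [462.1, 11.1, 278.1]
orientation: [-2.169, -2.272, 0.001]
ft_force: [0.2, 0.4, -3.0]
width: 59.9
grasp_force: 30.0
```

Call:
step_arm:
  targets:
    - [[0,0,0,0,0,0,0],[0,0,0,0,0,0,0],[0,0,0,0,0,0,0],[0,0,0,0,0,0,0],[0,0,0,0,0,0,0]]

```text
t: 38.0
ee_pos: [462.4, 10.0, 278.7]
orientation: [-2.169, -2.273, 0.0]
ft_force: [0.0, 0.7, -3.6]
width: 59.4
grasp_force: 30.0
```

```bash
python3 -c "
from blobs import *
shot('pics/w8.png',(12,52,129))"
```

```text
red [ 219    0  140   49 2713] [295.4  19.7] [466.4 136.3] [465.2 127.7] [462.9 111.3]
yellow [ 497    0   63   27 1165] [529.5  10.9] [621.7 154.9] [595.3 143.4] [544.5 121.1]
blue [217  92  33  17 360] [229.2 101.1] [425.3  83.5] [430.7  83.6] [441.3  83.6]
blue [333  94  18   7  76] [341.2  96.3] [499.4  90.1] [492.9  89.1] [480.2  87.1]
blue [ 249  146   60   64 2205] [274.8 178.7] [457.8  32.3] [458.   40.7] [458.4  56.7]
blue [ 254  361   52   33 1445] [279.4 378.1] [ 468.8 -138.4] [ 467.2 -102.4] [464.2 -32.9]
[462.4  10.1 278.7] yaw 2.67 tilt [0. 0.] 38.05 60.05072429506613
```

View pics/w8.png

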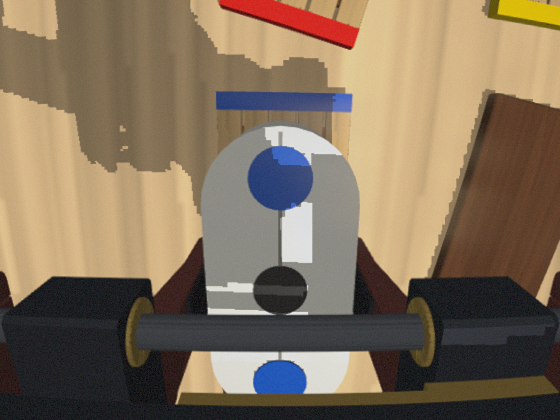

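Blue strip columns run 217–352 (mean 284) against the mould axis at 281, with a slight clockwise tilt. I'll shift +1 mm in x, turn -0.5° and lower.

Call:
step_arm:
  targets:
    - [[0.02,0,-0.4,0,0,-0.12,0],[0,0,-0.4,0,0,0,0],[0,0,-0.4,0,0,0,0],[0,0,-0.2,0,0,0,0],[0,0,-0.06,0,0,0,0]]

```text
t: 38.67
ee_pos: [463.4, 10.3, 205.3]
orientation: [-2.178, -2.264, 0.001]
ft_force: [0.2, 1.1, -3.8]
width: 59.7
grasp_force: 30.0
```

Call:
step_arm:
  targets:
    - [[0,0,-0.02,0,0,0,0],[0,0,-0.02,0,0,0,0],[0,0,-0.01,0,0,0,0],[0,0,-0.01,0,0,0,0],[0,0,0,0,0,0,0]]

```text
t: 39.3
ee_pos: [463.4, 10.4, 202.7]
orientation: [2.178, 2.264, 0.0]
ft_force: [0.2, -0.6, -3.3]
width: 59.8
grasp_force: 30.0
```

Call:
step_arm:
  targets:
    - [[0,0,-0.01,0,0,0,0],[0,0,-0.01,0,0,0,0],[0,0,-0.01,0,0,0,0],[0,0,0,0,0,0,0],[0,0,0,0,0,0,0]]

```text
t: 39.92
ee_pos: [463.4, 10.4, 201.7]
orientation: [2.178, 2.264, 0.0]
ft_force: [-2.2, 0.3, 5.5]
width: 59.8
grasp_force: 30.0
```

Contact made. I'll release, raise and back away so I can check from the top.

Call:
step_arm:
  targets:
    - [[0,0,0,0,0,0,1],[0,0,0,0,0,0,1],[0,0,0,0,0,0,1],[0,0,0,0,0,0,1],[0,0,0.1,0,0,0,1]]

```text
t: 40.55
ee_pos: [463.3, 10.4, 206.1]
orientation: [-2.178, -2.264, 0.001]
ft_force: [-0.8, -0.5, -0.2]
width: 87.9
grasp_force: 0.0
```

Call:
step_arm:
  targets:
    - [[0,0,0.3,0,0,0,1],[0,0,0.5,0,0,0,1],[0,0,0.6,0,0,0,1],[0,0,0.8,0,0,0,1],[0,0,0.8,0,0,0,1]]

```text
t: 41.18
ee_pos: [463.0, 10.4, 358.4]
orientation: [2.178, 2.264, 0.001]
ft_force: [0.9, -0.1, 0.3]
width: 88.1
grasp_force: 0.0
```

Call:
step_arm:
  targets:
    - [[-0.1,0.7,0.4,0,0,0,1],[-0.2,0.9,0.2,0,0,0,1],[-0.3,0.9,0,0,0,0,1],[-0.3,0.9,0,0,0,0,1],[-0.3,0.9,0,0,0,0,1]]

```text
t: 41.8
ee_pos: [402.5, 226.6, 387.4]
orientation: [2.178, 2.264, 0.002]
ft_force: [0.8, -0.2, 0.2]
width: 87.9
grasp_force: 0.0
```

Call:
step_arm:
  targets:
    - [[-0.6,0.9,0,0,0,0,1],[-0.6,0.9,0,0,0,0,1],[-0.6,0.9,0,0,0,0,1],[-0.6,0.9,0,0,0,0,1],[0,0,0,0,0,0,1]]

```text
t: 42.42
ee_pos: [281.5, 407.5, 387.3]
orientation: [-2.172, -2.269, -0.003]
ft_force: [1.0, -0.5, 0.6]
width: 88.0
grasp_force: 0.0
```

```bash
python3 -c "
from blobs import *
save('top','pics/top9.png'); blobs('pics/top9.npz',(12,52),(165,400,115,240))
print(readout.get_obs()['ee_pos'])
a=cv2.imread('pics/top9.png')[120:250,110:480];cv2.imwrite('pics/c9.png',cv2.resize(a,(800,281),interpolation=cv2.INTER_CUBIC))"
```

```text
red [182 194  11  31 118] [186.9 208.7] [498.6 281.6] [493.8 273.2]
red [194 207   7   7  39] [197. 210.] [494.4 253.1] [489.8 245.6]
red [233 206  11  31 125] [237.9 220.6] [462.3 137.7] [458.6 133.8]
red [220 213   7   7  38] [222.6 215.9] [476.3 180.7] [472.3 175.5]
yellow [178 141   6  32 141] [180.2 156.9] [648.2 302. ] [638.7 293. ]
yellow [230 142   5  32 148] [232.  157.3] [644.5 153.8] [635.2 149.4]
yellow [188 151   7   6  37] [190.8 153.6] [657.5 271.9] [647.7 263.8]
yellow [213 151   8   7  40] [216.5 154. ] [655.  198.1] [645.3 192.3]
green [333 145   4  30  85] [334.2 158.8] [ 635.5 -138.9] [ 626.4 -134. ]
green [344 153   6   7  34] [346.4 155.9] [ 643.6 -174.2] [ 634.2 -168.2]
green [377 152   6   7  34] [379.5 155.1] [ 644.1 -269.4] [ 634.8 -260.5]
green [385 166   3   8  16] [386.4 169.6] [ 601.6 -287.4] [ 593.6 -277.9]
blue [308 204   4  30  70] [309.5 218.4] [465.2 -64.2] [461.5 -61.7]
blue [255 206   4  31  82] [256.7 221.6] [458.8  84.8] [455.3  82.6]
blue [297 214   7   7  37] [299.9 217.1] [469.3 -37.1] [465.4 -35.5]
blue [263 216   7   7  36] [266.1 219. ] [465.5  58.3] [461.8  56.9]
[282.26827861 406.15944794 386.98198449]
```

View pics/c9.png

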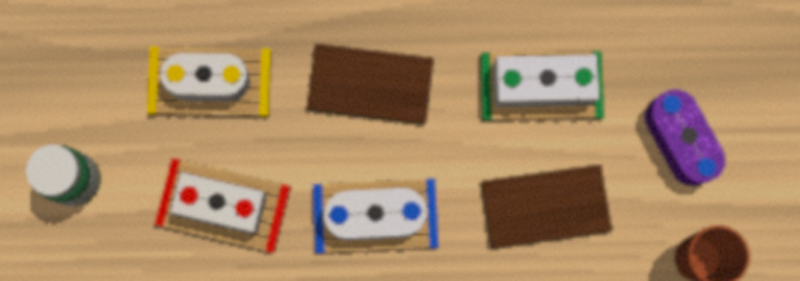

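The crop shows every mould right side up on its matching board, with centres within about 1.6 mm and angles within about 1°. The cup and jar haven't moved and the arm is clear, so I'll hand in.

```bash
python3 -c "
from workcell import ctrl
print(ctrl.close_job())"
```

```text
the job is handed in; nothing more can be done
None
```

All four moulds are right side up, centred within about 2 mm and lengthwise on their matching boards, each set down gently with the cup and jar untouched, and the job was handed in at about 42 s.

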